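# Snap the crown cover onto a helmet

## Task

Fit the crown cover to the helmet on the holding form: take the large cover out of the kit tray, turn it so that the mouth of its scoop points to the helmet's brow, and press it straight down into the crown opening until both spring clips snap over and it sits fully home. Do not let go afterwards: finish while you are still pressing the cover firmly down (some 10 N). Leave the small brow plug, the screwdriver and the marker where they are.

Things in the scene. Friction and masses are not known exactly. Their poses are not given: they have to be found in the camera images.
- cover: The crown cover, loose, lying upright in the kit tray: a white oval dome cap 100 mm long (x), 77 mm wide (y), 45 g, with a raised scoop along its middle. Origin: centre of the flat underside of its flange, 22 mm above the bench as it lies; +z up, +x towards the open mouth of the scoop (its front). The cap rises 9 mm above the origin plane.
- cover_grip (a point): Middle of the top of the cover's scoop, 27 mm above the cover's origin; axes as the cover's. The scoop is a rib along x, 16 mm wide with straight upright sides from x = -26 to +29 mm: the place to grip. It stands 18 mm above the cap, so a fingertip more than 16 mm below this point would touch the cap.
- cover_foot (a point): Middle of the foot of the plug under the flange, 18 mm below the cover's origin; axes as the cover's. The plug spans x = -34 to +34 mm, 30 mm wide at the front, 16 mm at the rear (it goes in one way round only), its foot tapered 4 mm all round. Halfway along, each side has a hooked catch, ramp below and square above, 9 to 15 mm under the origin.
- helmet: The white helmet, 280 x 216 mm, with a brow peak, black rim and vent slots, clamped on its holding form and fixed to the bench. Origin: on the bench under the middle of the crown; +x towards the brow peak (the helmet's front, 178 mm out), z up. Its highest part is the flat crown seat, 175 mm above the bench.
- socket (a point): Centre of the crown opening, on the rigid oval seat (104 x 81 mm) on top of the helmet; axes as the helmet's. Cover home: its origin here, x along x. 2 mm play round the plug; 20 mm deep. Pressed straight down, the catches meet the clips 7 mm above home; the push climbs to 10 to 20 N until they snap past 2 mm above home, then drops at once to near nothing, and rises again on the seat.
- clip_left (a joint): Sprung clip (tongue hinged at its foot) at the +y side of the opening, rad: 0 relaxed, about 0.28 as a catch of the cover passes, back to 0 when it has snapped under it.
- clip_right (a joint): The same at the -y side.
- tray: Fixed grey kit tray, 185 (x) x 235 (y) x 20 mm, walls and floor 4 mm; origin under its centre. The cover and the brow plug lie in it, one in each y half.
- brow_plug: Bystander: the small brow plug in the same tray, 60 x 44 mm, white, with a small scoop of its own; 30 mm high as it lies. Origin: centre of its flange's underside, 14 mm above the bench.
- screwdriver: Bystander: screwdriver with a pear shaped white handle, 167 mm long, lying on the bench at the right (-y) edge of the work. Origin on the bench under its handle.
- marker: Bystander: black marker pen, 135 mm long, lying on the bench at the left (+y) edge of the work. Origin on the bench under its middle.

How it is judged:
By the outcome, as a careful person would: the job done as asked, in the order asked, and still so for the second after the job is handed in, while the arm keeps its last pose, push and grip.
It also fails if it takes over 51 s, if anything falls off the work surface, if the arm or the gripper's body presses on something with over 40 N, if the wrist force passes 120 N, or if a joint passes its speed limit or range.

## Robot

A 6-joint arm with a two-finger parallel gripper is mounted at the origin on the work surface. World frame = base frame: x ahead of the robot, y to its left, z up, the work surface at z = 0. Lengths are in m, angles in degrees, forces in N, time in s.
With the tool pointing down it reaches from about 0.3 to 0.875 m from the base axis. Payload 6.4 kg.
Tool frame: the origin (TCP) lies on the centre line of the jaws, within the pads' length; the fingertips stand 19 mm ahead of it and the grasp point (between the pads) is the TCP; z points along the fingers, y is the line along which they close (so a half turn about z gives the same grasp; the last joint's range is limited). The gripper opens to 85 mm and grips with 20 to 120 N. Pads are 22 mm wide; open, the fingers measure 114 mm over their backs; the gripper's body (76 mm by 85 mm) begins 54 mm behind the grasp point. The pads swing forward as they close: fully open they stand 13 mm farther back than shut.
Start: joints at [-74.903, 10.359, 92.074, -0, 77.567, -11.82], TCP at [0.26, -0.513, 0.25] pointing down, gripper open.
Joint ranges: [-171.53, 171.53], [-51.25, 118.39], [17.06, 147.69], [-65.23, 245.23], [0, 150.52], [-178.68, 178.68]. Speed limits (degrees/s): [147.25, 147.25, 172.46, 180, 180, 180].

## Interface

Orientations are given as a 3x3 rotation matrix whose columns are the frame's x, y, z axes.
In Python, from rig import manip, eyes gives the robot as it stands.
- The arm moves only by the tool jog_arm, never from a script. Its argument "rows" is one flat list of numbers, 5 for each row, row after row: the finger opening in m, from 0 to 0.0854, then the shift along the tool's x, y, z in m, then the turn about the tool's z in rad. In form: [fingers, tx, ty, tz, spin, fingers, tx, ty, tz, spin, ...]. A call has 1 to 10 rows; each row shifts and turns the commanded pose from where the row before left it, along the tool's axes as they then stand; what a row does not reach is not made up. A row lasts 1/10 s, in which the tool goes at most 50 mm and 8.59 degrees, less where a joint would pass 70% of its speed; a pose out of reach is approached as far as the arm can. A call with a gripper value outside its range is refused whole. The fingers move at their own pace and stop on an object; the grip force is fixed at half the most. Time passes only in rows, so rows that do not move let the fingers close. It gives the time, the measured TCP pose, the force, the opening and the grip force at its end, in the units of the state.
- manip.get_obs(): the state, without advancing time (a new reading comes with each control period).
- eyes.get_image(name): name is "scene" or "top" or "wrist"; returns a dict with "pixels" (400x640x3 uint8, red, green, blue), "z_map" (400x640 float32, m along the optical axis (not along the pixel's ray), 0 where there is no reading), "K" (3x3 intrinsics, pixels), "rvec" (rotation vector, rad) and "tvec" (3), from world to camera coordinates, as OpenCV has them; the wrist camera has in their place "mount" (4x4, takes a point from camera to tool coordinates, whose origin is the TCP and whose axes are the flange's). Camera axes: x right, y down, z forward; pixel columns grow to the right and rows downward; lengths in m; the calibration is good to about 2 mm. A picture is of the moment at which its call begins: read the wrist's pose just before it.
- manip.sign_off(): hands the job in; it is judged then, once.
Trained networks look in a picture, given as the dict that the camera call returned (one of the last four; its "shot" number tells which), for a name from the list of things; names that differ only in an ending like _2 or _b are one class to them, and where a whole thing is asked for, a point or a joint stands for the part that bears it (a point fixed in the world has none). Each returns a list of dicts, best first, with "confidence" (0 to 1); they miss things now and then, are a little off and sometimes report something else, mostly with a low value. They report only what shows in the picture. A call takes as long as a camera call.
- eyes.spot_in(picture, label): "centre" ([column, row] in pixels, amid what is visible of it).
- eyes.outline_of(picture, label): "mask" (400x640 bool, what is visible of it) and "centre" ([column, row] in pixels, amid what is visible of it).
The state is a dict: "time": time; "joints": joint angles; "joint_vel": joint speeds; "effort": joint torques, N m; "tool_pos": TCP position; "ee_rot": TCP orientation; "wrist_force": force on the tool from outside, world axes, zero at the start; "torque": the same for the moment, N m; "opening": finger opening in m; "gripper_force": force on a finger pad.
Only numpy, scipy, OpenCV 4.12 (cv2) and the standard library are available. Lean on these libraries where they do the work, as an engineer would, in place of code of your own. Each camera call takes 0.05 s, during which the arm holds its last target. There are 200 camera calls.

## Working session

There is one attempt and no reset: what is moved stays moved. The work goes in short steps, Python scripts to look and compute and a tool call to move; the robot and the scene stay as the last step left them, time stands still between calls to the robot, and variables do not carry over. Pictures are saved under pics/ and viewed, at most 10 in all, crops included, and the job is handed in when it is done.

Besides the shell and the picture viewer there is one more tool, called after ">>>" in YAML: its name, and indented under it one key for each argument. jog_arm: Moves the arm, as the interface text tells. Its arguments: {"type":"object","properties":{"rows":{"type":"array"}},"required":["rows"]}

```bash
mkdir -p pics
cat > h.py <<'E'
import numpy as np, cv2
from rig import manip, eyes
def world(im, uv, z=None, obs=None):
    """pixels (N,2), depth (N) -> world points"""
    K=np.array(im["K"]); uv=np.atleast_2d(uv).astype(float)
    c=np.c_[(uv[:,0]-K[0,2])/K[0,0],(uv[:,1]-K[1,2])/K[1,1],np.ones(len(uv))]*np.asarray(z).reshape(-1,1)
    if "mount" in im:
        M=np.array(im["mount"]); t=c@M[:3,:3].T+M[:3,3]
        return t@np.array(obs["ee_rot"]).T+np.array(obs["tool_pos"])
    R=cv2.Rodrigues(np.array(im["rvec"],float))[0]
    return (c-np.array(im["tvec"]).ravel())@R
def cloud(im,mask,obs=None):
    v,u=np.nonzero(mask&(im["z_map"]>0)); return world(im,np.c_[u,v],im["z_map"][v,u],obs)
E
python3 - <<'E'
from h import *
o=manip.get_obs(); print(o)
for n in ("top","scene"):
    im=eyes.get_image(n); cv2.imwrite(f"pics/{n}0.png",im["pixels"][:,:,::-1])
    for l in ("cover","helmet","socket","tray","brow_plug","screwdriver","marker","clip_left"):
        try: r=eyes.outline_of(im,l)
        except Exception as e: print(l,e); continue
        for d in r[:2]:
            p=cloud(im,d["mask"]); 
            print(n,l,round(d["confidence"],2),np.round(d["centre"]),np.round(np.median(p,0),3) if len(p) else None, np.round(np.percentile(p,[2,98],axis=0),3).tolist() if len(p) else None)
E
```

```text
{'time': 0.0, 'joints': array([-7.49012756e+01,  1.04038610e+01,  9.21294882e+01,  1.87127568e-04,
        7.75671076e+01, -1.18190733e+01]), 'joint_vel': array([ 0.02852476, -0.07082577, -0.02943118, -0.08569994, -0.04815021,
       -0.00885353]), 'effort': array([ 6.00812405e-05, -4.44866717e+01, -3.51335478e+01, -3.48846379e-04,
        9.30892158e-03,  2.21051175e-05]), 'tool_pos': array([ 0.26020178, -0.51219559,  0.24938309]), 'ee_rot': array([[ 8.91657349e-01,  4.52710687e-01, -4.53626091e-04],
       [ 4.52710769e-01, -8.91655814e-01,  1.69360605e-03],
       [ 3.62235216e-04, -1.71547770e-03, -9.99998463e-01]]), 'wrist_force': array([-0.11125429, -0.57095935, -0.66871043]), 'torque': array([ 0.04342726, -0.01509484, -0.00364742]), 'gripper_force': 0.0, 'opening': 0.08555578418571498}
top cover 0.85 [346. 196.] [ 0.582 -0.094  0.029] [[0.542, -0.132, 0.019], [0.626, -0.058, 0.054]]
top helmet 0.76 [254. 209.] [0.533 0.182 0.14 ] [[0.415, 0.092, 0.07], [0.7, 0.28, 0.179]]
top socket 0.76 [253. 210.] [0.532 0.182 0.14 ] [[0.414, 0.093, 0.07], [0.702, 0.28, 0.179]]
top tray 0.55
[... 387 characters left out ...]
]
scene cover 0.9 [281. 202.] [ 0.587 -0.088  0.027] [[0.541, -0.133, 0.021], [0.624, -0.059, 0.05]]
scene helmet 0.71 [354. 268.] [0.589 0.219 0.135] [[0.438, 0.114, 0.068], [0.705, 0.292, 0.176]]
scene socket 0.98 [354. 267.] [0.589 0.218 0.136] [[0.437, 0.116, 0.069], [0.706, 0.292, 0.176]]
scene tray 0.66 [269. 196.] [ 0.599 -0.158  0.005] [[0.491, -0.269, 0.001], [0.682, -0.029, 0.021]]
scene brow_plug 0.59 [261. 182.] [ 0.594 -0.2    0.02 ] [[0.574, -0.225, 0.014], [0.609, -0.18, 0.032]]
scene screwdriver 0.81 [244. 136.] [ 0.523 -0.41   0.026] [[0.49, -0.421, 0.014], [0.574, -0.397, 0.038]]
scene marker 0.61 [450. 324.] [0.452 0.425 0.014] [[0.381, 0.41, -0.001], [0.509, 0.438, 0.02]]
```

```bash
python3 - <<'E'
import cv2
a=cv2.imread("pics/top0.png"); b=cv2.imread("pics/scene0.png")
a=cv2.resize(a[140:290,180:430],(800,480),interpolation=cv2.INTER_CUBIC)
cv2.imwrite("pics/top0c.png",a)
E
python3 - <<'E'
from h import *
# scoop axis of the cover and the seat/opening of the helmet, from both fixed cameras
for n in ("top","scene"):
    im=eyes.get_image(n)
    m=eyes.outline_of(im,"cover")[0]["mask"]; p=cloud(im,m)
    for zlo in (0.036,0.044):
        q=p[p[:,2]>zlo]; c,(w,h),a=cv2.minAreaRect(q[:,:2].astype(np.float32)); print(n,"cov>",zlo,len(q),np.round(q.mean(0),4),np.round(c,4),round(w,3),round(h,3),round(a,1),np.linalg.eigh(np.cov(q[:,:2].T))[1][:,1].round(3),q[:,2].max().round(4))
    c,(w,h),a=cv2.minAreaRect(p[:,:2].astype(np.float32)); print("all",np.round(c,4),round(w,3),round(h,3),round(a,1))
    al=cloud(im,np.ones((400,640),bool)); al=al[(al[:,1]>.05)&(al[:,1]<.32)&(al[:,0]>.35)&(al[:,0]<.8)&(al[:,2]>.03)]
    s=al[al[:,2]>.171]; e=cv2.minAreaRect(s[:,:2].astype(np.float32)); print("seat",len(s),e,np.median(s,0))
    s=al; print("helmet",cv2.fitEllipse(s[(s[:,2]>.06)][:,:2].astype(np.float32)),cv2.minAreaRect(s[:,:2].astype(np.float32)), s[:,:2].min(0),s[:,:2].max(0))
E
```

```text
top cov> 0.036 139 [ 0.5792 -0.0923  0.0477] [ 0.5795 -0.0895] 0.037 0.07 73.7 [-0.866  0.5  ] 0.058
top cov> 0.044 101 [ 0.5827 -0.0936  0.0507] [ 0.583  -0.0939] 0.016 0.061 60.8 [-0.867  0.498] 0.058
all [ 0.5828 -0.0949] 0.073 0.088 88.5
seat 1094 ((0.5466213226318359, 0.19030146300792694), (0.14006495475769043, 0.11047689616680145), 18.467716217041016) [0.54386729 0.18951545 0.17558255]
helmet ((0.5510951280593872, 0.18755513429641724), (0.16650345921516418, 0.2580014765262604), 97.3713150024414) ((0.5636236071586609, 0.18863408267498016), (0.32060787081718445, 0.21064333617687225), 0.688361644744873) [0.40336251 0.08304633] [0.72378602 0.29399951]
scene cov> 0.036 143 [ 0.5825 -0.0916  0.0455] [ 0.5794 -0.093 ] 0.018 0.066 60.7 [-0.876  0.482] 0.0528
scene cov> 0.044 96 [ 0.5835 -0.0939  0.0481] [ 0.5823 -0.0952] 0.017 0.057 59.8 [-0.871  0.492] 0.0528
all [ 0.582  -0.0953] 0.072 0.09 48.9
seat 1208 ((0.5465577840805054, 0.19114381074905396), (0.09957966208457947, 0.12428580969572067), 85.09819793701172) [0.54918071 0.19427306 0.17443291]
helmet ((0.5722439289093018, 0.2053844928741455), (0.15653100609779358, 0.2353515774011612), 88.23890686035156) ((0.56852126121521, 0.19892871379852295), (0.30851373076438904, 0.2071763277053833), 12.701751708984375) [0.4133747  0.08854011] [0.72343597 0.29792978]
```

View pics/top0c.png

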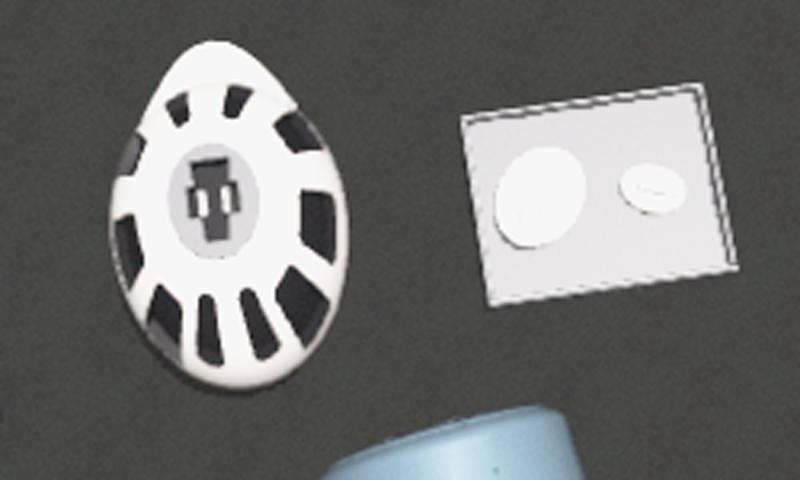

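The top view shows the helmet with its peak up at about (215,45) and the crown opening at (212,200), so the brow points roughly to +x. The cover is at (540,197) and the brow plug at (652,188). The scoop's direction doesn't show, so I'll look from close up with the wrist camera.

>>> jog_arm:
  rows: [0.085,0.04,-0.019,0,0,0.085,0.04,-0.019,0,0,0.085,0.04,-0.019,0,0,0.085,0.04,-0.019,0,0,0.085,0.04,-0.019,0,0,0.085,0.04,-0.019,0,0,0.085,0.04,-0.019,0,0,0.085,0.04,-0.019,0,0,0.085,0.04,-0.019,0,0,0.085,0.04,-0.019,0,0]

```text
time: 2.1
tool_pos: [0.5319, -0.1606, 0.2505]
ee_rot: [[0.892, 0.453, 0.001], [0.453, -0.892, -0.0], [0.0, 0.001, -1.0]]
wrist_force: [0.2, -0.8, 0.4]
opening: 0.0851
gripper_force: 0.0
```

Run:
```python
from h import *
o=manip.get_obs(); im=eyes.get_image("wrist"); print(o["time"],o["tool_pos"],np.round(im["mount"],3).tolist(),im["K"])
cv2.imwrite("pics/w1.png",im["pixels"][:,:,::-1])
for l in ("cover","brow_plug"):
    for d in eyes.outline_of(im,l)[:1]:
        p=cloud(im,d["mask"],o); print(l,d["confidence"],d["centre"],len(p))
        for z in (0.026,0.036,0.044):
            q=p[p[:,2]>z]
            if len(q)>20: print(z,len(q),cv2.minAreaRect(q[:,:2].astype(np.float32)),q.mean(0).round(4),q[:,2].max())
```

```text
2.1 [ 0.53194656 -0.16063211  0.25054549] [[0.0, -0.949, -0.316, 0.082], [1.0, 0.0, 0.001, -0.0], [-0.001, -0.316, 0.949, -0.124], [0.0, 0.0, 0.0, 1.0]] [[282.3120472    0.         319.76628965]
 [  0.         282.3120472  203.82077962]
 [  0.           0.           1.        ]]
cover 0.63 [289.4, 112.2] 4446
0.026 2583 ((0.582198441028595, -0.09553249925374985), (0.06208039075136185, 0.08067971467971802), 66.47027587890625) [ 0.5831 -0.0955  0.0346] 0.05139347327898408
0.036 844 ((0.579608678817749, -0.09370920062065125), (0.016014885157346725, 0.06490510702133179), 60.654903411865234) [ 0.5814 -0.0949  0.0476] 0.05139347327898408
0.044 788 ((0.582241952419281, -0.09519055485725403), (0.015977218747138977, 0.05887577310204506), 60.57672882080078) [ 0.5831 -0.0957  0.0482] 0.05139347327898408
brow_plug 0.59 [369.4, 149.5] 1365
0.026 266 ((0.5901235938072205, -0.2047119140625), (0.035812005400657654, 0.011867688968777657), 76.13932800292969) [ 0.5903 -0.2032  0.029 ] 0.03180778709604154
```

View pics/w1.png

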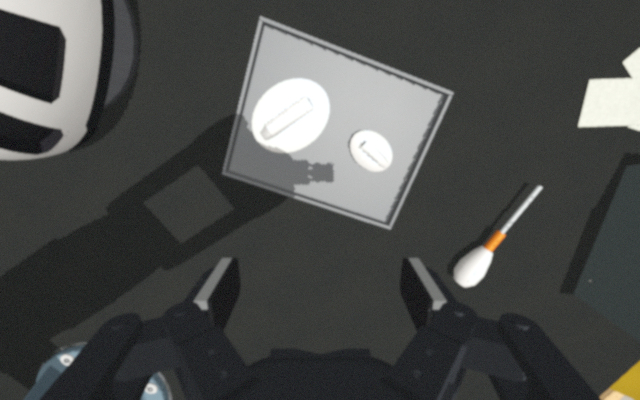

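The wrist view shows the cover at (290,115) in the tray, with its scoop running from (265,132) to (310,103). The brow plug is at (370,150). Next is an enlarged crop, plus a height profile along the scoop, to find the mouth.

Run:
```python
from h import *
o=manip.get_obs(); im=eyes.get_image("wrist")
a=im["pixels"][70:160,240:400,::-1].astype(float); a=np.clip((a-110)*1.76,0,255).astype(np.uint8)
cv2.imwrite("pics/w1c.png",cv2.resize(a,(800,450),interpolation=cv2.INTER_CUBIC))
p=cloud(im,eyes.outline_of(im,"cover")[0]["mask"],o)
ax=np.array([np.cos(np.radians(-29.6)),np.sin(np.radians(-29.6))]); d=p[:,:2]-[.5828,-.095]
s=d@ax; t=d@[-ax[1],ax[0]]
q=p[:,2]>.020; print("ext s",s[q].min(),s[q].max(),"t",t[q].min(),t[q].max())
for b in np.arange(-52,52,4)/1000:
    k=(s>=b)&(s<b+.004)&(abs(t)<.005); print(round(b,3),k.sum(),p[k,2].mean().round(4) if k.any() else '', end=' | ')
```

```text
ext s -0.049639790146824216 0.04870978488019857 t -0.03847899126452101 0.03757419986631523
-0.052 13 0.0224 | -0.048 23 0.0233 | -0.044 20 0.0251 | -0.04 20 0.0332 | -0.036 24 0.0392 | -0.032 21 0.0443 | -0.028 31 0.0485 | -0.024 33 0.0488 | -0.02 34 0.0487 | -0.016 33 0.0489 | -0.012 34 0.0489 | -0.008 34 0.0488 | -0.004 35 0.0489 | 0.0 34 0.0488 | 0.004 36 0.0487 | 0.008 33 0.0489 | 0.012 36 0.0489 | 0.016 35 0.0486 | 0.02 36 0.0487 | 0.024 37 0.0488 | 0.028 35 0.0327 | 0.032 32 0.0269 | 0.036 30 0.0255 | 0.04 32 0.0242 | 0.044 31 0.023 | 0.048 6 0.0224 |
```

View pics/w1c.png

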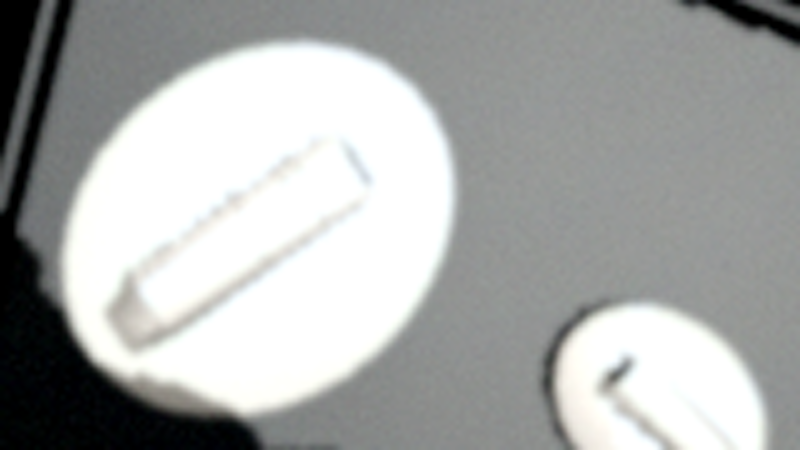

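The scoop's tail slopes at the lower left. The upright end with the dark edge (about 355,160 in the crop) is the mouth, so the cover's +x points to about -29.6°. I'll go above it, aligned.

>>> jog_arm:
  rows: [0.085,0.0372,-0.0179,0,0,0.085,0.0372,-0.0179,0,0,0.085,0,0,0.02,0.141,0.085,0,0,0.02,0.141,0.085,0,0,0.02,0.141,0.085,0,0,0.02,0.141,0.085,0,0,0.02,0.141,0.085,0,0,0.02,0.141,0.085,0,0,0.02,0.141,0.085,0,0,0,0]

```text
time: 3.35
tool_pos: [0.5784, -0.0976, 0.1073]
ee_rot: [[0.867, -0.498, -0.006], [-0.498, -0.867, 0.002], [-0.006, 0.001, -1.0]]
wrist_force: [-0.4, -0.4, -0.2]
opening: 0.085
gripper_force: 0.0
```

Run:
```python
from h import *
o=manip.get_obs(); im=eyes.get_image("wrist")
R=o["ee_rot"]; print(o["tool_pos"],np.degrees(np.arctan2(R[1,0],R[0,0])),o["joints"])
d=eyes.outline_of(im,"cover")[:1]
for d in d:
    p=cloud(im,d["mask"],o); q=p[p[:,2]>.044]; e=cv2.minAreaRect(q[:,:2].astype(np.float32)); print(d["confidence"],len(q),e,np.median(q[:,2]))
    l=(q-o["tool_pos"])@R; print("tool y of rib sides",np.percentile(l[:,1],[1,50,99]),"x",np.percentile(l[:,0],[0.5,99.5]))
```

```text
[ 0.57842007 -0.09756062  0.1073203 ] -29.848431225550083 [-2.11502446e+01  2.14246146e+01  9.61710717e+01 -1.85184264e-02
  6.27425297e+01  9.87065212e+01]
0.7 1705 ((0.5825117230415344, -0.09537014365196228), (0.015865463763475418, 0.059152986854314804), 60.55488204956055) 0.04853508795455956
tool y of rib sides [-0.01173617 -0.00380084  0.00399502] x [-0.02608927  0.0322194 ]
```

>>> jog_arm:
  rows: [0.085,0,0,0.01,0,0.085,0,0,0,0,0.085,0,0,0,0]

```text
time: 3.75
tool_pos: [0.5812, -0.0967, 0.1006]
ee_rot: [[0.87, -0.494, 0.0], [-0.494, -0.87, -0.0], [0.0, -0.0, -1.0]]
wrist_force: [1.4, -0.8, -0.2]
opening: 0.0849
gripper_force: 0.0
```

```bash
cat > rib.py <<'E'
from h import *
o=manip.get_obs(); im=eyes.get_image("wrist")
R=o["ee_rot"]; print(o["tool_pos"],np.degrees(np.arctan2(R[1,0],R[0,0])),R[:,2])
for d in eyes.outline_of(im,"cover")[:1]:
    p=cloud(im,d["mask"],o); q=p[p[:,2]>.044]; e=cv2.minAreaRect(q[:,:2].astype(np.float32)); print(d["confidence"],len(q),e,np.median(q[:,2]))
    l=(q-o["tool_pos"])@R; print("tool y of rib sides",np.percentile(l[:,1],[1,50,99]),"x",np.percentile(l[:,0],[0.5,99.5]))
E
python3 rib.py
```

```text
[ 0.58121877 -0.09671884  0.10063112] -29.580958352828887 [ 3.48774126e-04 -1.76203933e-04 -9.99999924e-01]
0.59 5456 ((0.6164963841438293, 0.039818838238716125), (0.13133826851844788, 0.1563391089439392), 25.606792449951172) 0.07888319471507378
tool y of rib sides [-0.21831349 -0.18685017 -0.12848862] x [-0.13215661  0.01203538]
```

>>> jog_arm:
  rows: [0.085,0,-0.0017,0.016,0,0.085,0,0,0.016,0,0.085,0,0,0.0146,0,0.085,0,0,0,0,0.01,0,0,0,0,0.01,0,0,0,0,0.01,0,0,0,0,0.01,0,0,0,0,0.01,0,0,0,0,0.01,0,0,0,0]

```text
time: 4.85
tool_pos: [0.5824, -0.0953, 0.0544]
ee_rot: [[0.869, -0.494, 0.001], [-0.494, -0.869, -0.0], [0.001, -0.0, -1.0]]
wrist_force: [-1.2, -0.7, 3.8]
opening: 0.0144
gripper_force: 61.2
```

>>> jog_arm:
  rows: [0.01,0,0,-0.01,0,0.01,0,0,-0.02,0,0.01,0,0,-0.03,0,0.01,0,0,-0.03,0,0.01,0,0,-0.03,0,0.01,0,0,-0.03,0,0.01,0,0,-0.03,0,0.01,0,0,-0.03,0,0.01,0,0,-0.01,0,0.01,0,0,0,0]

```text
time: 5.85
tool_pos: [0.5827, -0.0954, 0.2756]
ee_rot: [[0.869, -0.494, 0.003], [-0.494, -0.869, -0.001], [0.004, -0.001, -1.0]]
wrist_force: [0.5, 0.3, -0.2]
opening: 0.0147
gripper_force: 60.8
```

Run:
```python
from h import *
o=manip.get_obs(); print(o["opening"],o["gripper_force"],o["wrist_force"],o["tool_pos"])
im=eyes.get_image("wrist"); cv2.imwrite("pics/w2.png",im["pixels"][:,:,::-1])
R=o["ee_rot"]
d=eyes.outline_of(im,"cover")[0]; p=cloud(im,d["mask"],o); l=(p-o["tool_pos"])@R; print(d["confidence"],np.percentile(l,[1,50,99],axis=0))
# held cover from top camera, in tool axes
for n in ("top","scene"):
    t=eyes.get_image(n); r=eyes.outline_of(t,"cover")
    if r: p=cloud(t,r[0]["mask"]); l=(p-o["tool_pos"])@R; print(n,r[0]["confidence"],np.percentile(l,[1,50,99],axis=0).round(4).tolist())
    # helmet seat
    al=cloud(t,np.ones((400,640),bool)); s=al[(al[:,1]>.1)&(al[:,1]<.28)&(al[:,2]>.17)&(al[:,2]<.182)&(np.hypot(al[:,0]-.545,al[:,1]-.19)<.08)]
    print("seat z",np.median(s[:,2]),len(s))
```

```text
0.014684124329751476 60.751118659973145 [ 0.47796338  0.34526997 -0.23565747] [ 0.58269466 -0.09535432  0.27558391]
0.61 [[-0.02600832 -0.03694544  0.00457597]
 [ 0.01769225 -0.00043928  0.02740381]
 [ 0.04732338  0.0365744   0.03377192]]
top 0.82 [[-0.1294, -0.0373, -0.364], [-0.017, 0.0005, 0.0281], [0.0033, 0.0353, 0.037]]
seat z 0.1752476538335826 1162
scene 0.61 [[-0.0474, -0.0372, 0.0077], [-0.002, -0.0104, 0.0322], [0.0563, 0.21, 0.2761]]
seat z 0.17429586081938242 1304
```

View pics/w2.png

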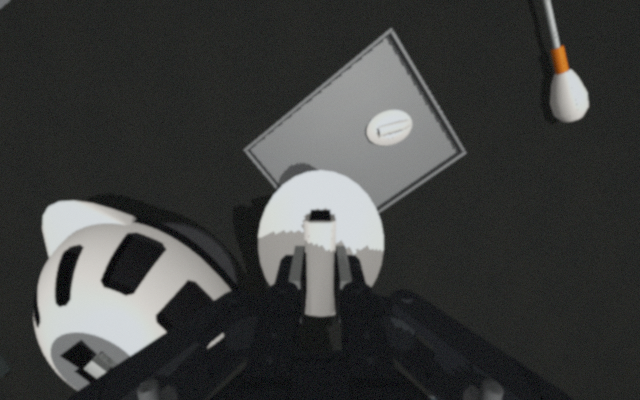

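The wrist view shows the cover held upright, with the dark scoop mouth facing tool +x at (320,215). The helmet opening is at the lower left, near (90,360). I'll move behind the opening, aligned with the helmet, so the wrist camera sees it clear of the cover.

>>> jog_arm:
  rows: [0.01,-0.033,-0.0207,0,0,0.01,-0.033,-0.0207,0,0,0.01,-0.033,-0.0207,0,0,0.01,-0.033,-0.0207,0,0,0.01,-0.033,-0.0207,0,0,0.01,-0.033,-0.0207,0,0,0.01,-0.033,-0.0207,0,0,0.01,-0.033,-0.0207,0,0,0.01,0,0,0,-0.121,0.01,0,0,0,-0.121]

```text
time: 7.15
tool_pos: [0.4333, 0.1805, 0.2729]
ee_rot: [[0.964, -0.264, -0.001], [-0.264, -0.964, -0.0], [-0.001, 0.001, -1.0]]
wrist_force: [0.2, 0.3, -0.8]
opening: 0.0143
gripper_force: 60.7
```

>>> jog_arm:
  rows: [0.01,0,0,0,-0.121,0.01,0,0,0,-0.121,0.01,0,0,0,-0.12,0.01,0,0,0,0,0.01,0,0,0,0,0.01,0,0,0,0]

```text
time: 7.75
tool_pos: [0.4343, 0.1793, 0.2734]
ee_rot: [[0.996, 0.084, -0.001], [0.084, -0.996, -0.0], [-0.001, 0.0, -1.0]]
wrist_force: [-0.4, -0.5, 0.3]
opening: 0.0146
gripper_force: 60.7
```

Run:
```python
from h import *
o=manip.get_obs(); R=o["ee_rot"]; print(o["tool_pos"],np.degrees(np.arctan2(R[1,0],R[0,0])),o["opening"])
im=eyes.get_image("wrist"); cv2.imwrite("pics/w3.png",im["pixels"][:,:,::-1]); np.savez("w3.npz",px=im["pixels"],z=im["z_map"],K=im["K"],mount=im["mount"],R=R,t=o["tool_pos"])
print(np.bincount(((im["z_map"].ravel()>0)).astype(int)))
```

```text
[0.43426317 0.17930529 0.27340808] 4.8367437646019455 0.014621706938559931
[  1011 254989]
```

View pics/w3.png

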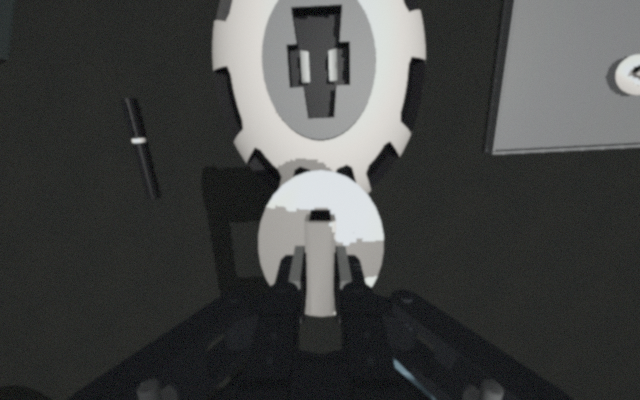

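The wrist view shows the crown opening with its wide, brow-side end up at (318,10) and its narrow end at (320,117). The two white clips are at (305,66) and (333,66), and the grey seat is at (319,65). I'll rectify it onto the seat plane and measure.

Run:
```python
from h import *
f=np.load("w3.npz"); K,M,R,t,z,px=f["K"],f["mount"],f["R"],f["t"],f["z"],f["px"]
o=dict(ee_rot=R,tool_pos=t); P=cloud(dict(K=K,mount=M,z_map=z),np.ones(z.shape,bool),o).astype(float)
L=(P-t)@R
s=(abs(L[:,0]-.11)<.05)&(abs(L[:,1])<.035)&(P[:,2]>.168)&(P[:,2]<.182); zs=np.median(P[s,2]); print("seat z",zs, "tool z",np.median(L[s,2]))
zt=np.median(L[s,2])
# rectified grid in tool x (up), y (right); 0.5 mm
xs=np.arange(.19,.03,-.0005); ys=np.arange(-.06,.06,.0005); Y,X=np.meshgrid(ys,xs)
c=(np.stack([X,Y,np.full_like(X,zt)],-1)-M[:3,3])@M[:3,:3]
u=(K[0,0]*c[...,0]/c[...,2]+K[0,2]).astype(np.float32); v=(K[1,1]*c[...,1]/c[...,2]+K[1,2]).astype(np.float32)
img=cv2.remap(px[:,:,::-1].copy(),u,v,cv2.INTER_LINEAR); g=cv2.cvtColor(img,cv2.COLOR_BGR2GRAY)
cv2.imwrite("pics/rect.png",cv2.resize(img,None,fx=1.8,fy=1.8))
print("seat grey",g[np.abs(xs-.075).argmin(),120], "valid top x", X[(v>=0)].max())
# edges
b=(cv2.medianBlur(g,5)<90)&(v>=0)
n,lab,st,ce=cv2.connectedComponentsWithStats(b.astype(np.uint8))
for i in range(1,n):
    if st[i,4]>300:
        m=lab==i; x0,x1=X[m].max(),X[m].min(); print(i,st[i,4],"x",x0,x1,"y",Y[m].min(),Y[m].max())
i=[k for k in range(1,n) if abs(ce[k][0]-120)<25 and abs(X[int(ce[k][1]),0]-.11)<.03 and st[k,4]>300]
for k in i:
    for x in np.arange(.155,.06,-.004):
        r=np.abs(xs-x).argmin(); yy=ys[(lab[r]==k)]
        if len(yy): print(f"{x:.3f} {yy.min():.4f} {yy.max():.4f} mid {(yy.min()+yy.max())/2:.4f}")
# seat ellipse: grey->white boundary
w=(cv2.medianBlur(g,5)<190)&(cv2.medianBlur(g,5)>95)
for x in np.arange(.16,.055,-.006):
    r=np.abs(xs-x).argmin(); yy=ys[g[r]>185]; a=yy[yy<-.01]; q=yy[yy>.01]
    a=a[a<-.02];q=q[q>.02]
    if len(a) and len(q): print(f"seat x {x:.3f} {a.max():.4f} {q.min():.4f} mid {(a.max()+q.min())/2:.4f}")
```

```text
seat z 0.17525168855199885 tool z 0.0981026330093085
seat grey 152 valid top x 0.15099999999999997
2 7980 x 0.14849999999999997 0.0764999999999999 y -0.022999999999999965 0.020500000000000074
4 1760 x 0.057499999999999885 0.03049999999999986 y 0.03750000000000009 0.05950000000000011
5 1672 x 0.05249999999999988 0.03049999999999986 y -0.06 -0.03199999999999997
0.147 -0.0180 0.0135 mid -0.0022
0.143 -0.0190 0.0135 mid -0.0027
0.139 -0.0180 0.0130 mid -0.0025
0.135 -0.0175 0.0130 mid -0.0022
0.131 -0.0170 0.0125 mid -0.0022
0.127 -0.0165 0.0135 mid -0.0015
0.123 -0.0230 0.0195 mid -0.0017
0.119 -0.0230 0.0200 mid -0.0015
0.115 -0.0230 0.0200 mid -0.0015
0.111 -0.0225 0.0200 mid -0.0012
0.107 -0.0225 0.0205 mid -0.0010
0.103 -0.0220 0.0205 mid -0.0007
0.099 -0.0220 0.0110 mid -0.0055
0.095 -0.0110 0.0105 mid -0.0002
0.091 -0.0110 0.0105 mid -0.0002
0.087 -0.0100 0.0100 mid 0.0000
0.083 -0.0095 0.0100 mid 0.0003
0.079 -0.0090 0.0095 mid 0.0003
seat x 0.148 -0.0310 0.0275 mid -0.0017
seat x 0.142 -0.0350 0.0315 mid -0.0017
seat x 0.136 -0.0380 0.0345 mid -0.0017
seat x 0.130 -0.0395 0.0365 mid -0.0015
seat x 0.124 -0.0410 0.0380 mid -0.0015
seat x 0.118 -0.0420 0.0390 mid -0.0015
seat x 0.112 -0.0420 0.0390 mid -0.0015
seat x 0.106 -0.0415 0.0390 mid -0.0012
seat x 0.100 -0.0405 0.0385 mid -0.0010
seat x 0.094 -0.0390 0.0370 mid -0.0010
seat x 0.088 -0.0370 0.0350 mid -0.0010
seat x 0.082 -0.0340 0.0330 mid -0.0005
seat x 0.076 -0.0300 0.0290 mid -0.0005
seat x 0.070 -0.0250 0.0240 mid -0.0005
seat x 0.064 -0.0205 0.0200 mid -0.0002
seat x 0.058 -0.0205 0.0200 mid -0.0002
```

View pics/rect.png

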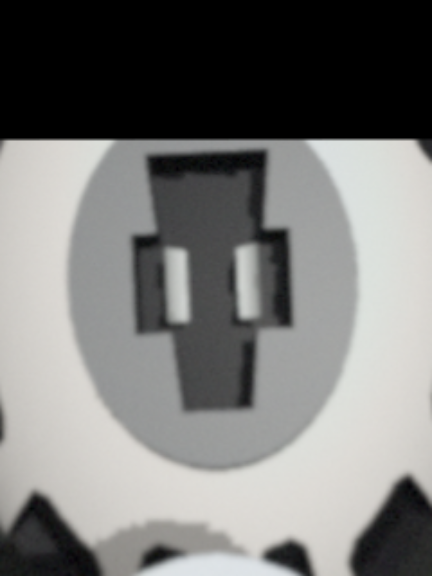

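Seat at z = 0.175. The opening centre is 112.5 mm ahead and 1.3 mm to the left in tool axes, and its axis is turned about 2.7° further, so the helmet yaw is about 7.5°. That puts the target at about (0.5463, 0.1901), which matches the fixed cameras.

>>> jog_arm:
  rows: [0.01,0.0225,-0.0003,0,0,0.01,0.0225,-0.0003,0,0,0.01,0.0225,-0.0003,0,0,0.01,0.0225,-0.0003,0,0,0.01,0.0225,-0.0001,0,0,0.01,0,0,0.01,-0.047,0.01,0,0,0.015,0,0.01,0,0,0.015,0,0.01,0,0,0,0,0.01,0,0,0,0]

```text
time: 8.8
tool_pos: [0.5456, 0.1904, 0.233]
ee_rot: [[0.991, 0.133, -0.002], [0.133, -0.991, -0.0], [-0.002, 0.0, -1.0]]
wrist_force: [0.7, 0.1, 0.0]
opening: 0.0142
gripper_force: 60.7
```

Run:
```python
from h import *
o=manip.get_obs(); R=o["ee_rot"]; print(o["time"],o["tool_pos"],np.degrees(np.arctan2(R[1,0],R[0,0])),R[:,2],o["wrist_force"])
im=eyes.get_image("wrist"); K=im["K"]
d=eyes.outline_of(im,"cover"); 
if d:
    l=(cloud(im,d[0]["mask"],o)-o["tool_pos"])@R; k=(l[:,2]>.02)&(l[:,2]<.036); print(d[0]["confidence"],"cover in tool",np.percentile(l[k],[.3,99.7],axis=0).round(4).tolist())
```

```text
8.8 [0.54562228 0.19037367 0.23301887] 7.634768478466767 [-1.55208991e-03 -2.28639854e-04 -9.99998769e-01] [0.67699619 0.07404386 0.04481528]
0.85 cover in tool [[-0.0327, -0.0374, 0.0213], [0.0491, 0.0372, 0.0333]]
```

>>> jog_arm:
  rows: [0.01,0.0012,0,0.004,0,0.01,0,0,0.004,0,0.01,0,0,0.004,0,0.01,0,0,0.004,0,0.01,0,0,0,0]

```text
time: 9.4
tool_pos: [0.547, 0.1904, 0.2167]
ee_rot: [[0.991, 0.133, -0.002], [0.133, -0.991, -0.0], [-0.002, 0.0, -1.0]]
wrist_force: [0.4, -0.4, -0.8]
opening: 0.0142
gripper_force: 60.7
```

The plug has entered with no side force. I'll press on in small steps.

>>> jog_arm:
  rows: [0.01,0,0,0.002,0,0.01,0,0,0.001,0,0.01,0,0,0.001,0,0.01,0,0,0,0]

```text
time: 9.8
tool_pos: [0.5477, 0.1905, 0.2141]
ee_rot: [[0.991, 0.133, 0.001], [0.133, -0.991, -0.0], [0.0, 0.0, -1.0]]
wrist_force: [-1.4, -0.8, 1.5]
opening: 0.0143
gripper_force: 61.1
```

>>> jog_arm:
  rows: [0.01,0,0,0.001,0,0.01,0,0,0.001,0,0.01,0,0,0,0]

```text
time: 10.1
tool_pos: [0.5477, 0.1905, 0.2129]
ee_rot: [[0.991, 0.133, 0.001], [0.133, -0.991, -0.0], [0.001, 0.0, -1.0]]
wrist_force: [-2.8, -1.0, 7.3]
opening: 0.0143
gripper_force: 61.8
```

>>> jog_arm:
  rows: [0.01,-0.0007,0,0.001,0,0.01,0,0,0.001,0,0.01,0,0,0,0]

```text
time: 10.4
tool_pos: [0.5477, 0.1905, 0.2119]
ee_rot: [[0.991, 0.133, 0.003], [0.133, -0.991, 0.0], [0.003, 0.0, -1.0]]
wrist_force: [-4.1, -2.3, 11.5]
opening: 0.0142
gripper_force: 62.3
```

>>> jog_arm:
  rows: [0.01,0,0,0.001,0,0.01,0,0,0,0]

```text
time: 10.6
tool_pos: [0.5477, 0.1905, 0.2112]
ee_rot: [[0.991, 0.133, 0.003], [0.133, -0.991, 0.0], [0.003, 0.0, -1.0]]
wrist_force: [-4.4, -0.2, 13.5]
opening: 0.0139
gripper_force: 62.5
```

>>> jog_arm:
  rows: [0.01,0,0,0.001,0,0.01,0,0,0,0]

```text
time: 10.8
tool_pos: [0.547, 0.1908, 0.2084]
ee_rot: [[0.991, 0.134, 0.001], [0.134, -0.991, 0.001], [0.001, -0.0, -1.0]]
wrist_force: [-0.7, -0.6, -1.3]
opening: 0.0144
gripper_force: 60.8
```

The force fell from 13.5 N to about 0 with a 2.8 mm drop, so the clips snapped. Next I press onto the seat.

>>> jog_arm:
  rows: [0.01,0,0,0.001,0,0.01,0,0,0.001,0,0.01,0,0,0,0]

```text
time: 11.1
tool_pos: [0.5475, 0.1907, 0.2079]
ee_rot: [[0.991, 0.134, 0.002], [0.134, -0.991, 0.001], [0.002, -0.0, -1.0]]
wrist_force: [-4.0, -1.0, 13.1]
opening: 0.0147
gripper_force: 62.6
```

>>> jog_arm:
  rows: [0.01,0,0,0.001,0,0.01,0,0,0,0,0.01,0,0,0,0]

```text
time: 11.4
tool_pos: [0.5475, 0.1907, 0.2078]
ee_rot: [[0.991, 0.134, 0.003], [0.134, -0.991, 0.001], [0.003, -0.0, -1.0]]
wrist_force: [-8.4, -2.3, 18.7]
opening: 0.0145
gripper_force: 63.3
```

>>> jog_arm:
  rows: [0.01,-0.001,0,-0.0008,0,0.01,0,0,0,0,0.01,0,0,0,0]

```text
time: 11.7
tool_pos: [0.5475, 0.1907, 0.2079]
ee_rot: [[0.991, 0.133, 0.005], [0.133, -0.991, 0.001], [0.005, -0.0, -1.0]]
wrist_force: [-1.6, 0.1, 12.4]
opening: 0.0145
gripper_force: 62.5
```

Run:
```python
from h import *
o=manip.get_obs(); R=o["ee_rot"]; print(o["tool_pos"],o["wrist_force"],o["torque"])
im=eyes.get_image("wrist"); cv2.imwrite("pics/w4.png",im["pixels"][:,:,::-1])
P=cloud(im,np.ones((400,640),bool),o); L=(P-o["tool_pos"])@R
for x0,x1 in ((.036,.040),(.040,.044),(.044,.048),(.0505,.0515),(.053,.058)):
    k=(L[:,0]>x0)&(L[:,0]<x1)&(abs(L[:,1])<.01); print(x0,k.sum(),np.median(P[k,2]).round(4))
for s in (-1,1):
    for y0,y1 in ((.030,.033),(.034,.037)):
        k=(L[:,1]*s>y0)&(L[:,1]*s<y1)&(L[:,0]>0)&(L[:,0]<.015); print(s,y0,k.sum(),np.median(P[k,2]).round(4) if k.any() else'')
print(manip.get_obs()["wrist_force"])
```

```text
[0.54745856 0.1906826  0.20792078] [-1.64846103  0.11328998 12.36921352] [0.21951101 0.41161133 0.02812969]
0.036 264 0.1794
0.04 269 0.1782
0.044 275 0.1768
0.0505 72 0.1749
0.053 336 0.1731
-1 0.03 573 0.2447
-1 0.034 590 0.2468
1 0.03 589 0.2451
1 0.034 609 0.2492
[-1.36096455 -0.19946788 12.93120281]
```

View pics/w4.png

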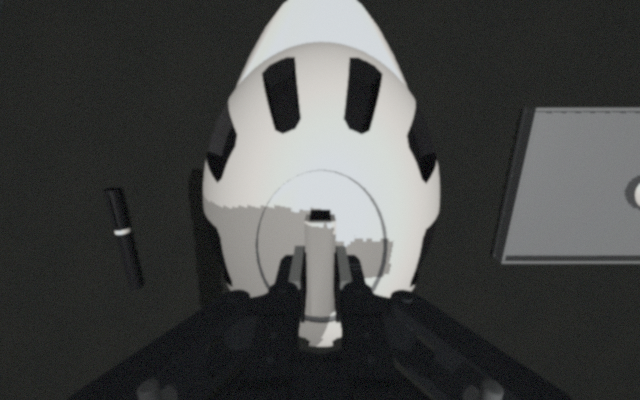

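The cover sits flush in the crown seat with an even gap line, and its mouth at (320,215) points to the peak. The push is holding at 12 to 13 N, so I'm handing in.

```bash
python3 -c "
from rig import manip
print(manip.sign_off())"
```

```text
the job is handed in; nothing more can be done
None
```

The crown cover is snapped into the helmet's crown opening with its scoop mouth towards the brow, sitting flush and still gripped under about 12 N of downward push; the job is handed in at about 12 s of the 51 s allowed.

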